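Clear the jars and hold a brass plate flush on the sloped lapping stage

TASK

The two amber jars stand in the way in front of the tilted lapping stage: stand each of them upright in a free cell of the wooden crate, one per cell, beside the green jar that is already there. Then take the brass sample plate by its wooden handle, tilt it to match the stage's sloped green face, and lay it flat, square and centred on the face, feeling for contact and gently pushing the sprung face in by about 5 mm. Finish while still gripping the plate and holding it flush there; leave everything else on the bench alone.

Things in the scene. Friction and masses are not known exactly. Their poses are not given: they have to be found in the camera images.
- jar_a_centre (a point): Centre (half-way up) of an amber jar with a white cap, round, 44 mm diameter, 75 mm high, about 0.11 kg, standing upright on the bench in front of the stage. z is its upright axis.
- jar_b_centre (a point): Centre of the second amber jar, the same in every way.
- jar_c_centre (a point): Centre of a green jar with a green cap, same size, which already stands in the +x end cell of the crate and stays in the crate.
- crate: Fixed open wooden crate, 200 (x) x 70 (y) x 35 (z) mm, origin at the centre of its underside, walls and floor 5 mm thick, two dividers as high as the walls make a row of three 60 x 60 mm cells along its x axis: cell centres at x = -65, 0 and +65 mm; the cell at +65 holds the green jar, the other two are free.
- slide: Brass sample plate 70 (x) x 60 (y) x 5 (z) mm with an upright wooden handle on top, in all 0.2 kg (may vary by a third). Origin at the centre of its underside, z up out of the handle. The handle is a block 40 (x) x 22 (y) mm, centred, from 5 to 45 mm above the underside: pinch it across its 22 mm, along y. Lies flat on the bench at the start.
- slide_centre (a point): The plate's point half-way up, inside the handle, 22.5 mm above the centre of the underside; same axes as the plate.
- stage_tilt: Aluminium tilting table 92 x 78 x 10 mm of the lapping stage, with the sprung green face that it carries. Origin on its tilt axis (its y axis, level), 60 mm above the bench, 24 mm below the face when that is not pressed. The stage's steel base is fixed to the bench, 130 x 120 mm, its centre under this origin. The tilt (10 to 30 degrees, the face turned towards the robot) is clamped stiffly and does not give.
- stage_face (a point): Centre of the stage's sloped green face, 92 (x) x 78 (y) mm; z is the normal out of the face, y is level, x runs up the slope away from the robot. It moves with the face as that is pressed. Nothing stands proud of the face.
- stage_pad (a joint): How far the sprung face is pushed in along its normal, m: 0 free, 0.010 at the hard stop. It starts to give at about 2 N and takes about 1 N more per mm.
- mandrel: Bystander: steel ring mandrel standing upright, 48 mm foot, 130 mm high; origin at the centre of its foot.
- hammer: Bystander: small hammer lying on the bench, 200 mm long; handle to its -x.
- bowl: Bystander: white bowl, 90 mm across, 45 mm high; origin at the centre of its underside.
- tin: Bystander: flat aluminium tin, 60 mm diameter, 28 mm high; origin at the centre of its underside.
- brush: Bystander: brush lying on the bench, 170 mm long; handle to its -x.
There are look-alikes about, which are no part of the job. Several things look just like the part that bears jar_c_centre: the one meant starts farthest to the robot's left.

How it is judged (in metres and radians):
On the way:
1. both amber jars stand upright in the crate, each in its own cell, with the green jar still in its cell (x of jar_a_centre in the frame of crate between -0.097 and 0.097 m and y of jar_a_centre in the frame of crate between -0.032 and 0.032 m and z of jar_a_centre in the frame of crate between 0.035 and 0.048 m and angle between each of jar_a_centre, jar_b_centre, jar_c_centre's own z axis and vertical below 0.15 rad and x of jar_b_centre in the frame of crate between -0.097 and 0.097 m and y of jar_b_centre in the frame of crate between -0.032 and 0.032 m and z of jar_b_centre in the frame of crate between 0.035 and 0.048 m and x of jar_c_centre in the frame of crate between -0.097 and 0.097 m and y of jar_c_centre in the frame of crate between -0.032 and 0.032 m and z of jar_c_centre in the frame of crate between 0.035 and 0.048 m and horizontal distance between jar_a_centre and jar_b_centre above 0.045 m and horizontal distance between each of jar_a_centre, jar_b_centre and jar_c_centre above 0.045 m), for 0.2 s.
At the end, for the whole second after the job is handed in: Jars upright (0.15 rad) in the crate, one per cell; the gripped plate lies on the face within 3 mm and 0.05 rad, square within 0.15 rad, centred within 15 mm, at rest, pushing with 2 to 15 N so that the face is in by 2 to 8 mm; the fingers grip it with over 3 N (all of step 1 and angle between the z axis of slide and the z axis of stage_face, either way round below 0.05 rad and angle between the x axis of slide and the x axis of stage_face, either way round below 0.15 rad and x of slide in the frame of stage_face between -0.015 and 0.015 m and y of slide in the frame of stage_face between -0.015 and 0.015 m and z of slide in the frame of stage_face between -0.003 and 0.003 m and value of joint stage_pad between 0.002 and 0.008 m and contact force between slide and stage_tilt between 2 and 15 N and contact force between the fingers and slide above 3 N and height (world z) of slide above 0.045 m and linear speed of slide below 0.01 m/s); the arm keeps its last pose, push and grip.
It fails at once if a bystander (mandrel, hammer, bowl, tin or brush) is moved by more than 30 mm (distance of any of mandrel, hammer, bowl, tin, brush from where it was at the start of the episode above 0.03 m).
It fails at once if the plate is driven against the stage with more than 25 N (contact force between slide and stage_tilt above 25 N).
It also fails if it takes over 66 s, if anything falls off the work surface, if the arm or the gripper's body presses on something with over 40 N, if the wrist force passes 120 N, or if a joint passes its speed limit or range.

ROBOT

A 6-joint arm with a two-finger parallel gripper is mounted at the origin on the work surface. World frame = base frame: x ahead of the robot, y to its left, z up, the work surface at z = 0. Lengths are in m, angles in degrees, forces in N, time in s.
With the tool pointing down it reaches from about 0.3 to 0.875 m from the base axis. Payload 6.4 kg.
Tool frame: the origin (TCP) lies midway between the tips of the shut fingers; the grasp point (between the pads) lies 19 mm behind it; z points along the fingers, y is the line along which they close (so a half turn about z gives the same grasp; the last joint's range is limited). The gripper opens to 88 mm and grips with 3 to 60 N. Pads are 18 mm wide; open, the fingers measure 123 mm over their backs; the gripper's body (75 mm by 187 mm) begins 45 mm behind the grasp point.
Start: joints at [-86.477, 10.359, 92.074, -0, 77.567, -11.82], TCP at [0.152, -0.555, 0.239] pointing down, gripper open.
Joint ranges: [-171.53, 171.53], [-51.25, 118.39], [17.06, 147.69], [-65.23, 245.23], [0, 150.52], [-178.68, 178.68]. Speed limits (degrees/s): [147.25, 147.25, 172.46, 180, 180, 180].

INTERFACE

Orientations are given as a 3x3 rotation matrix whose columns are the frame's x, y, z axes.
In Python, from workcell import bot gives the robot as it stands. The module is installed in compiled form; this text tells all that it offers.
- The arm moves only by the tool arm_command, never from a script. Its argument "series" is one flat list of numbers, 7 for each row, row after row: the turn, a rotation vector about the tool's x, y, z in degrees, then the shift along the tool's x, y, z in cm, then the finger opening in cm, from 0 to 8.81. A call has 1 to 8 rows; each row is the pose to reach, as a shift and turn from the pose commanded when the call began, along the tool's axes at that moment; what a row does not reach only later rows make up. A row lasts 1/12 s, in which the tool goes at most 41.7 mm and 7.16 degrees, less where a joint would pass 70% of its speed; a pose out of reach is approached as far as the arm can. A call with a gripper value outside its range is refused whole. The fingers move at their own pace and stop on an object; "grip_force" is the grip in N (left out, the last holds). Time passes only in rows, so rows that repeat a pose let the fingers close. It gives the time, the measured TCP pose, the force, the opening and the grip force at its end, in the units of the state.
- bot.state(): the state, without advancing time (a new reading comes with each control period).
- bot.camera(name): name is "scene" or "top" or "wrist"; returns the picture (384x512x3 uint8, red, green, blue); there is no depth.
- bot.camera_model(name): a dict with "mtx" (3x3 intrinsics, pixels), "rvec" (rotation vector, rad) and "tvec" (3), from world to camera coordinates, as OpenCV has them. Camera axes: x right, y down, z forward; pixel columns grow to the right and rows downward; lengths in m; the calibration is good to about 2 mm. A picture is of the moment at which its call begins: read the wrist's pose just before it. camera_model takes no time and is no camera call; for the wrist camera it gives the pose at the moment of the call.
- bot.hand_in(): hands the job in; it is judged then, once.
The state is a dict: "clock": time; "qpos": joint angles; "joint_vel": joint speeds; "joint_efforts": joint torques, N m; "tcp_pos": TCP position; "tool_rot": TCP orientation; "wrist_force": force on the tool from outside, world axes, zero at the start; "ft_torque": the same for the moment, N m; "opening": opening from 0.0 (shut) to 1.0 (fully open); "finger_force": force on a finger pad.
Only numpy, scipy, OpenCV 4.12 (cv2) and the standard library are available. Lean on these libraries where they do the work, as an engineer would, in place of code of your own. Each camera call takes 0.05 s, during which the arm holds its last target. There are 200 camera calls.

## Working session

There is one attempt and no reset: what is moved stays moved. The work goes in short steps, Python scripts to look and compute and a tool call to move; the robot and the scene stay as the last step left them, time stands still between calls to the robot, and variables do not carry over. Pictures are saved under pics/ and viewed, at most 10 in all, crops included, and the job is handed in when it is done.

Besides the shell and the picture viewer there is one more tool, called after "Request:" as name(argument=value, ...) on one line, values as JSON. arm_command: Moves the arm, as the interface text tells. Its arguments: {"type":"object","properties":{"series":{"type":"array"},"grip_force":{"type":"number"}},"required":["series"]}

```bash
mkdir -p pics; python3 - <<'E'
from workcell import bot
import cv2, numpy as np
a=bot.camera("scene"); b=bot.camera("top")
cv2.imwrite("pics/scene.png",cv2.cvtColor(a,cv2.COLOR_RGB2BGR)); cv2.imwrite("pics/top.png",cv2.cvtColor(b,cv2.COLOR_RGB2BGR))
for n in("scene","top"):
    m=bot.camera_model(n); R=cv2.Rodrigues(np.array(m["rvec"],float))[0]; print(n,np.round(m["mtx"],1).tolist(),np.round(-R.T@np.ravel(m["tvec"]),3),np.round(R,2).tolist())
s=bot.state();print(s)
E
```

```text
scene [[382.1, 0.0, 253.4], [0.0, 382.1, 193.9], [0.0, 0.0, 1.0]] [ 1.055 -0.771  0.738] [[0.83, 0.55, -0.01], [0.31, -0.48, -0.82], [-0.45, 0.68, -0.58]]
top [[439.7, 0.0, 254.1], [0.0, 439.7, 190.4], [0.0, 0.0, 1.0]] [ 0.357 -0.002  1.729] [[-0.01, -1.0, -0.0], [-0.99, 0.01, -0.11], [0.11, 0.0, -0.99]]
{'clock': 0.1, 'qpos': array([-8.64773319e+01,  1.03977124e+01,  9.21235062e+01, -1.06865011e-03,
        7.75683041e+01, -1.18204994e+01]), 'joint_vel': array([-0.04356428, -0.04364901, -0.12369448, -0.0350475 , -0.18422175,
        0.00519826]), 'joint_efforts': array([ 5.41185655e-04, -4.34817481e+01, -3.42697227e+01,  7.03359372e-02,
        3.40086850e-02, -3.30165949e-05]), 'tcp_pos': array([ 0.15212301, -0.55402597,  0.23791991]), 'tool_rot': array([[ 9.64357290e-01,  2.64603487e-01, -1.14182928e-04],
       [ 2.64603339e-01, -9.64356078e-01,  1.55839344e-03],
       [ 3.02243337e-04, -1.53306126e-03, -9.99998779e-01]]), 'wrist_force': array([-0.18215402,  0.20792842, -0.35176351]), 'ft_torque': array([0.02614576, 0.01490981, 0.05071507]), 'finger_force': 0.0, 'opening': 1.0035446750914736}
```

View pics/scene.png

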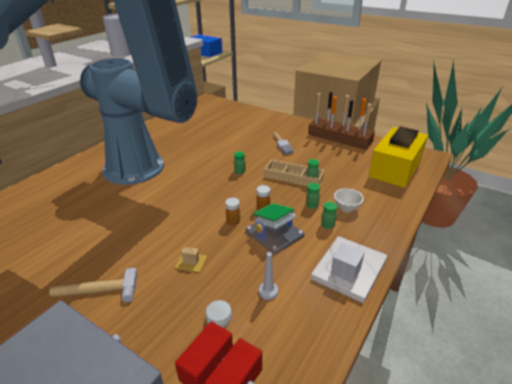

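View pics/top.png

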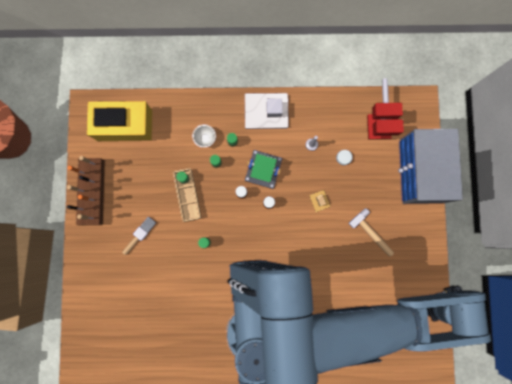

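Top view: amber jars (white caps) at (241,191) and (269,202), stage at (264,168), plate at (320,200), crate at about (188,195). The green caps are at (182,177), (216,161), (232,139) and (204,242). The one at (182,177) is farthest to the robot's left (image left is +y) and sits in the crate's end cell, so it is jar_c. I'll confirm that with a crop and measure.

```bash
cat > h.py <<'E'
import cv2, numpy as np
from workcell import bot
def cam(n):
    m=bot.camera_model(n); R=cv2.Rodrigues(np.array(m["rvec"],float))[0]; t=np.ravel(m["tvec"]); return np.array(m["mtx"]),R,t
def ray(c,px):
    K,R,t=c; d=R.T@np.linalg.solve(K,np.array([px[0],px[1],1.])); return -R.T@t,d
def onz(c,px,z):
    o,d=ray(c,px); return o+d*(z-o[2])/d[2]
def blobs(im,lo,hi,amin,box=None):
    hsv=cv2.cvtColor(im,cv2.COLOR_RGB2HSV); m=cv2.inRange(hsv,np.array(lo),np.array(hi))
    if box: k=np.zeros_like(m); x0,y0,x1,y1=box; k[y0:y1,x0:x1]=255; m&=k
    cs,_=cv2.findContours(m,cv2.RETR_EXTERNAL,cv2.CHAIN_APPROX_NONE)
    return m,[c for c in cs if cv2.contourArea(c)>=amin]
E
python3 - <<'E'
from h import *
im=cv2.cvtColor(cv2.imread("pics/top.png"),cv2.COLOR_BGR2RGB); c=cam("top")
cv2.imwrite("pics/crop.png",cv2.cvtColor(cv2.resize(im[125:260,150:350],None,fx=4,fy=4,interpolation=cv2.INTER_CUBIC),cv2.COLOR_RGB2BGR))
def rep(n,lo,hi,a,z,box):
    for k in blobs(im,lo,hi,a,box)[1]:
        (x,y),s,an=cv2.minAreaRect(k); b=cv2.boxPoints(((x,y),s,an))
        print(n,round(x,1),round(y,1),np.round(s,1),"pos",onz(c,(x,y),z).round(3),[onz(c,p,z)[:2].round(3).tolist() for p in b])
rep("green",(55,100,30),(90,255,255),20,.075,(150,125,350,260))
rep("white",(0,0,150),(180,70,255),20,.075,(225,175,290,215))
rep("plate",(12,110,150),(30,255,255),20,.005,(300,185,340,220))
rep("crate",(10,40,150),(30,150,255),20,.035,(165,160,210,230))
for p in[(320,200),(188,195),(264,168)]: print(p,cv2.cvtColor(im,cv2.COLOR_RGB2HSV)[p[1],p[0]-3:p[0]+4].tolist())
E
```

```text
green 204.0 242.0 [ 8. 10.] pos [0.349 0.189 0.075] [[0.364, 0.208], [0.363, 0.171], [0.334, 0.17], [0.334, 0.208]]
green 181.8 176.8 [10.6  8.5] pos [0.596 0.274 0.075] [[0.599, 0.3], [0.622, 0.277], [0.593, 0.249], [0.57, 0.271]]
green 215.0 160.5 [9. 8.] pos [0.657 0.148 0.075] [[0.675, 0.163], [0.674, 0.133], [0.639, 0.133], [0.64, 0.163]]
green 262.9 167.6 [21.3 23.8] pos [ 0.628 -0.034  0.075] [[0.595, 0.017], [0.683, -0.008], [0.66, -0.086], [0.572, -0.06]]
green 232.0 138.5 [9. 8.] pos [0.742 0.083 0.075] [[0.76, 0.098], [0.759, 0.067], [0.724, 0.067], [0.724, 0.098]]
white 268.5 201.5 [11. 11.] pos [ 0.498 -0.054  0.075] [[0.519, -0.033], [0.519, -0.075], [0.477, -0.074], [0.477, -0.033]]
white 240.5 191.0 [10. 11.] pos [0.539 0.052 0.075] [[0.558, 0.072], [0.558, 0.031], [0.52, 0.031], [0.52, 0.072]]
plate 319.5 202.0 [34. 39.] pos [ 0.5   -0.257  0.005] [[0.568, -0.181], [0.566, -0.335], [0.432, -0.331], [0.434, -0.178]]
crate 187.0 194.5 [69. 44.] pos [0.532 0.26  0.035] [[0.668, 0.347], [0.666, 0.175], [0.398, 0.175], [0.4, 0.344]]
(320, 200) [[17, 115, 168], [16, 102, 178], [15, 100, 203], [15, 99, 214], [16, 100, 217], [16, 100, 216], [16, 100, 210]]
(188, 195) [[16, 98, 205], [16, 97, 221], [16, 96, 224], [16, 97, 224], [16, 96, 223], [16, 97, 224], [16, 96, 224]]
(264, 168) [[68, 143, 162], [68, 144, 161], [68, 146, 161], [68, 146, 161], [68, 144, 161], [69, 144, 161], [68, 144, 161]]
```

View pics/crop.png

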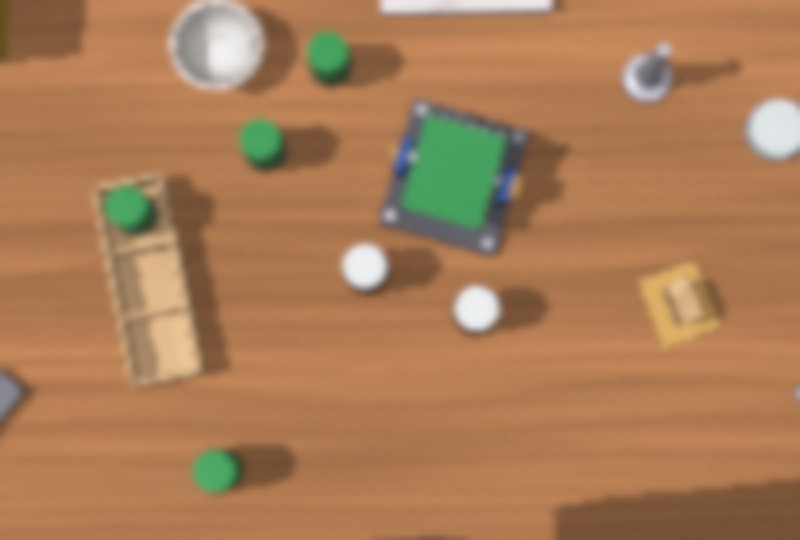

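Crop: the green jar at crop (130,208) is in the crate's far end cell, so it is jar_c; the loose ones at crop (262,143), (328,57) and (215,470) are look-alikes. The corners are clear enough to measure from.

```bash
python3 - <<'E'
from h import *
c=cam("top")
def q(n,ps,z):
    P=np.array([onz(c,(150+x/4,125+y/4),z)[:2] for x,y in ps]); e=np.roll(P,-1,0)-P
    print(n,P.mean(0).round(4),"sides",np.linalg.norm(e,axis=1).round(3),"yaw",np.degrees(np.arctan2(e[:,1],e[:,0])).round(1))
q("crate",[(95,185),(163,176),(203,370),(133,385)],.035)
q("base",[(415,102),(526,134),(497,252),(383,215)],.012)
q("plate",[(640,283),(695,262),(720,325),(668,348)],.005)
q("handle",[(666,285),(690,277),(708,312),(681,322)],.045)
E
```

```text
crate [0.5315 0.2597] sides [0.067 0.193 0.069 0.199] yaw [ -83.  -168.2  101.5   11.2]
base [ 0.6328 -0.0391] sides [0.115 0.121 0.118 0.117] yaw [-106.9  165.4   71.3  -16.2]
plate [ 0.5034 -0.2593] sides [0.058 0.067 0.056 0.069] yaw [ -69.7 -159.9  113.1   21.9]
handle [ 0.5052 -0.2588] sides [0.024 0.038 0.028 0.038] yaw [ -72.2 -154.3  109.7   20.6]
```

Request:
arm_command(series=[0,0,0,3,-3.5,0,8.8,0,0,0,6,-7,0,8.8,0,0,0,9,-10.5,0,8.8,0,0,0,12,-14,0,8.8,0,0,0,15,-17.5,0,8.8,0,0,0,18,-21,0,8.8,0,0,0,22,-25,0,8.8,0,0,0,26,-29,0,8.8], grip_force=30)

```text
clock: 0.77
tcp_pos: [0.2989, -0.2532, 0.2385]
tool_rot: [[0.965, 0.264, 0.0], [0.264, -0.965, 0.0], [0.0, -0.0, -1.0]]
wrist_force: [0.7, -0.3, -0.7]
opening: 0.996
finger_force: 0.0
```

Request:
arm_command(series=[0,0,1,3,-1.6,0,8.8,0,0,2,6,-3.2,0,8.8,0,0,3,9,-4.8,0,8.8,0,0,4,12,-6.4,0,8.8,0,0,4.8,15,-8,0,8.8,0,0,4.8,16,-9,0,8.8,0,0,4.8,16,-9,0,8.8,0,0,4.8,16,-9,0,8.8])

```text
clock: 1.43
tcp_pos: [0.4291, -0.1255, 0.2383]
tool_rot: [[0.983, 0.185, -0.001], [0.185, -0.983, 0.0], [-0.001, -0.0, -1.0]]
wrist_force: [0.6, -0.6, 0.2]
opening: 1.0
finger_force: 0.0
```

```bash
python3 - <<'E'
from h import *
s=bot.state(); c=cam("wrist"); im=bot.camera("wrist"); cv2.imwrite("pics/w1.png",cv2.cvtColor(im,cv2.COLOR_RGB2BGR))
print(s["tcp_pos"].round(4), (-c[1].T@c[2]).round(3), c[1].T.round(2).tolist())
for k in blobs(im,(0,0,150),(180,60,255),100)[1]:
    (x,y),r=cv2.minEnclosingCircle(k); print("white",x,y,r,onz(c,(x,y),.075).round(4))
E
```

```text
[ 0.4291 -0.1255  0.2383] [ 0.503 -0.112  0.384] [[0.19, -0.94, -0.29], [-0.98, -0.18, -0.05], [-0.0, 0.29, -0.96]]
white 476.0 196.5 36.96291732788086 [ 0.4466 -0.3646  0.075 ]
white 201.71505737304688 92.93010711669922 21.031055450439453 [ 0.4982 -0.054   0.075 ]
white 96.0 25.0 24.207536697387695 [0.5398 0.0509 0.075 ]
```

View pics/w1.png

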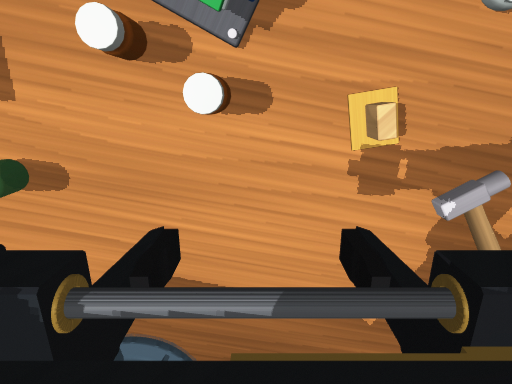

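Wrist view: jar caps at (202,93) and (97,25) give the same positions as the top view to within 1 mm, and the plate is at (375,118). I'll take jar b first.

Request:
arm_command(series=[0,0,0,2.5,-2.7,0,8.8,0,0,0,5,-5.4,0,8.8,0,0,0,7.5,-8.1,0,8.8,0,0,0,10,-10.8,1,8.8,0,0,0,12.5,-13.5,4,8.8,0,0,0,14.2,-15.3,7.5,8.8,0,0,0,14.2,-15.3,10.5,8.8,0,0,0,14.2,-15.3,13.5,8.8])

```text
clock: 2.15
tcp_pos: [0.5408, 0.0503, 0.1017]
tool_rot: [[0.983, 0.184, -0.0], [0.184, -0.983, -0.0], [-0.0, -0.0, -1.0]]
wrist_force: [-0.3, 0.5, -0.3]
opening: 0.997
finger_force: 0.0
```

Request:
arm_command(series=[0,0,0,0,0,2.5,8.8,0,0,0,0,0,5,8.8,0,0,0,0,0,6.7,8.8,0,0,0,0,0,6.7,8.8,0,0,0,0,0,6.7,4,0,0,0,0,0,6.7,4,0,0,0,0,0,6.7,4,0,0,0,0,0,6.7,4])

```text
clock: 2.82
tcp_pos: [0.5421, 0.0498, 0.0384]
tool_rot: [[0.983, 0.183, 0.003], [0.183, -0.983, -0.0], [0.003, 0.001, -1.0]]
wrist_force: [-0.0, -0.5, -0.5]
opening: 0.717
finger_force: 0.0
```

Request:
arm_command(series=[0,0,0,0,0,0,3.5,0,0,0,0,0,0,3.5,0,0,0,0,0,0,3.5,0,0,0,0,0,0,3.5,0,0,0,0,0,-0.5,3.5,0,0,0,0,0,-2,3.5,0,0,0,0,0,-5,3.5,0,0,0,0,0,-9,3.5])

```text
clock: 3.48
tcp_pos: [0.5379, 0.0505, 0.1247]
tool_rot: [[0.983, 0.183, -0.007], [0.183, -0.983, 0.001], [-0.007, -0.002, -1.0]]
wrist_force: [0.8, -0.6, -0.2]
opening: 0.48
finger_force: 30.0
```

Request:
arm_command(series=[0,0,0,0.5,-2.5,0,3.5,0,0,0,1,-6,0,3.5,0,0,0,1.5,-10,0,3.5,0,0,0,2,-14,0,3.5,0,0,0,2.6,-17.5,0,3.5,0,0,0,3.2,-20.7,0,3.5,0,0,0,3.2,-20.7,0,3.5,0,0,0,3.2,-20.7,1.5,3.5])

```text
clock: 4.15
tcp_pos: [0.5359, 0.2621, 0.1143]
tool_rot: [[0.982, 0.187, 0.005], [0.187, -0.982, 0.001], [0.005, -0.0, -1.0]]
wrist_force: [2.1, 0.1, -1.0]
opening: 0.484
finger_force: 30.0
```

```bash
python3 - <<'E'
from h import *
s=bot.state(); c=cam("wrist"); im=bot.camera("wrist"); cv2.imwrite("pics/w2.png",cv2.cvtColor(im,cv2.COLOR_RGB2BGR))
print(s["tcp_pos"].round(4)); np.savez("w2.npz",K=c[0],R=c[1],t=c[2])
E
```

```text
[0.5359 0.2621 0.1143]
```

View pics/w2.png

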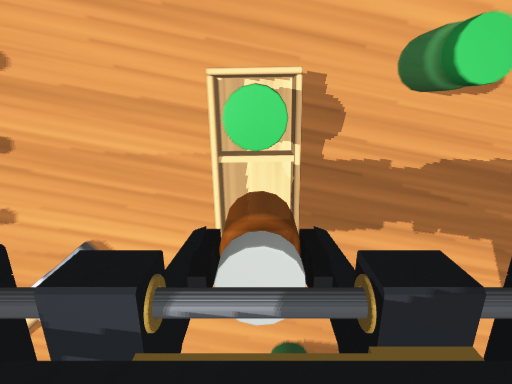

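Held jar at (260,270), crate far rim at (207,70)–(302,69), divider at (217,157)–(299,155), and jar_c's cap at (255,117).

```bash
python3 - <<'E'
from h import *
d=np.load("w2.npz"); c=(d["K"],d["R"],d["t"])
P=[onz(c,p,.035)[:2] for p in [(207,70),(302,69),(217,156.5),(299,153.5)]]
print(np.round(P,4)); y=P[0]-P[1]; print("yaw",np.degrees(np.arctan2(-y[0],y[1])),np.linalg.norm(y))
u=y/np.linalg.norm(y); x=np.array([u[1],-u[0]])
print("centre",(P[0]+P[1])/2-.1*x,(P[2]+P[3])/2-.0325*x, "jar c",onz(c,(255,117),.08))
E
```

```text
[[0.6228 0.3164]
 [0.636  0.2503]
 [0.5626 0.3004]
 [0.5767 0.2388]]
yaw 11.332150123026226 0.06748510004486981
centre [0.53134367 0.26370866] [0.53779797 0.26319878] jar c [0.5995645  0.27672674 0.08      ]
```

Request:
arm_command(series=[0,0,0,0,0,2,3.5,0,0,0,0,0,4.5,3.5,0,0,0,0,0,6,3.5,0,0,0,0,0,6.8,3.5,0,0,0,0,0,6.8,3.5,0,0,0,0,0,6.8,3.5,0,0,0,0,0,6.8,8.8,0,0,0,0,0,6.8,8.8])

```text
clock: 4.87
tcp_pos: [0.5352, 0.2595, 0.0446]
tool_rot: [[0.983, 0.183, 0.001], [0.183, -0.983, 0.0], [0.001, -0.0, -1.0]]
wrist_force: [0.1, 0.2, 0.1]
opening: 0.611
finger_force: 0.0
```

Request:
arm_command(series=[0,0,0,0,0,0,8.8,0,0,0,0,0,0,8.8,0,0,0,0,0,0,8.8,0,0,0,0,0,-2,8.8,0,0,0,0,0,-5,8.8,0,0,0,0,0,-8,8.8,0,0,0,0,0,-11,8.8,0,0,0,0,0,-11,8.8])

```text
clock: 5.53
tcp_pos: [0.5383, 0.2608, 0.1609]
tool_rot: [[0.983, 0.183, 0.011], [0.183, -0.983, 0.003], [0.011, -0.001, -1.0]]
wrist_force: [2.0, 1.0, 0.9]
opening: 1.0
finger_force: 0.0
```

Request:
arm_command(series=[0,0,0,-1.2,4,0,8.8,0,0,0,-2.4,7.8,0,8.8,0,0,0,-3.6,11.7,0,8.8,0,0,0,-4.8,15.6,0,8.8,0,0,0,-6,19.5,0,8.8,0,0,0,-7.2,23.4,0,8.8,0,0,0,-8.4,27.2,0,8.8,0,0,0,-9.4,30.1,0,8.8])

```text
clock: 6.2
tcp_pos: [0.4966, -0.0562, 0.1538]
tool_rot: [[0.983, 0.182, 0.0], [0.182, -0.983, -0.001], [0.0, 0.001, -1.0]]
wrist_force: [0.3, -0.7, 0.7]
opening: 1.0
finger_force: 0.0
```

Request:
arm_command(series=[0,0,0,0,0,1,8.8,0,0,0,0,0,1,8.8,0,0,0,0,0,1,8.8])

```text
clock: 6.45
tcp_pos: [0.4965, -0.053, 0.143]
tool_rot: [[0.983, 0.182, -0.002], [0.182, -0.983, 0.001], [-0.001, -0.001, -1.0]]
wrist_force: [-0.6, 0.2, -1.0]
opening: 1.0
finger_force: 0.0
```

```bash
python3 - <<'E'
from h import *
s=bot.state(); c=cam("wrist"); im=bot.camera("wrist"); cv2.imwrite("pics/w3.png",cv2.cvtColor(im,cv2.COLOR_RGB2BGR)); print(s["tcp_pos"].round(4)); np.savez("w3.npz",K=c[0],R=c[1],t=c[2])
for k in blobs(im,(0,0,150),(180,60,255),100)[1]:
    (x,y),r=cv2.minEnclosingCircle(k); print("white",x,y,r,onz(c,(x,y),.075).round(4))
c=cam("top"); im=bot.camera("top")
for k in blobs(im,(0,0,150),(180,70,255),20,(165,160,290,230))[1]: 
    (x,y),r=cv2.minEnclosingCircle(k); print("top",x,y,r,onz(c,(x,y),.075).round(4))
E
```

```text
[ 0.4965 -0.053   0.143 ]
white 261.18072509765625 197.83509826660156 25.859413146972656 [ 0.4999 -0.0537  0.075 ]
white 186.0 53.0 6.708303928375244 [0.5903 0.0139 0.075 ]
top 185.56185913085938 193.22164916992188 6.320891380310059 [0.5327 0.2594 0.075 ]
top 272.0 191.5 12.777032852172852 [ 0.5358 -0.0676  0.075 ]
```

Request:
arm_command(series=[0,0,0,0.2,0,3,8.8,0,0,0,0.2,0,6.5,8.8,0,0,0,0.2,0,9,8.8,0,0,0,0.2,0,10.6,8.8,0,0,0,0.2,0,10.6,6,0,0,0,0.2,0,10.6,3.5,0,0,0,0.2,0,10.6,3.5,0,0,0,0.2,0,10.6,3.5])

```text
clock: 7.22
tcp_pos: [0.5005, -0.0531, 0.0394]
tool_rot: [[0.983, 0.184, 0.003], [0.184, -0.983, -0.001], [0.003, 0.002, -1.0]]
wrist_force: [-0.1, 0.6, -0.3]
opening: 0.719
finger_force: 0.0
```

Request:
arm_command(series=[0,0,0,0,0,0,3.5,0,0,0,0,0,0,3.5,0,0,0,0,0,0,3.5,0,0,0,0,0,0,3.5,0,0,0,0,0,-1,3.5,0,0,0,0,0,-4,3.5,0,0,0,0,0,-8,3.5,0,0,0,0,0,-10.5,3.5])

```text
clock: 7.88
tcp_pos: [0.4997, -0.0534, 0.146]
tool_rot: [[0.983, 0.183, 0.002], [0.183, -0.983, -0.001], [0.002, 0.001, -1.0]]
wrist_force: [1.0, 0.0, -0.7]
opening: 0.484
finger_force: 30.0
```

Request:
arm_command(series=[0,0,0,0.3,-3.5,0,3.5,0,0,0,0.6,-7.5,0,3.5,0,0,0,1,-11.5,0,3.5,0,0,0,1.3,-15.5,0,3.5,0,0,0,1.7,-19.5,0,3.5,0,0,0,2.1,-23.5,0,3.5,0,0,0,2.4,-27.5,0,3.5,0,0,0,2.6,-30.3,0,3.5])

```text
clock: 8.55
tcp_pos: [0.4682, 0.2525, 0.1434]
tool_rot: [[0.983, 0.184, 0.0], [0.184, -0.983, 0.001], [0.0, -0.001, -1.0]]
wrist_force: [-0.2, -0.2, -0.2]
opening: 0.481
finger_force: 30.0
```

Request:
arm_command(series=[0,0,0,0,0,1,3.5,0,0,0,0,0,3,3.5,0,0,0,0,0,4,3.5,0,0,0,0,0,4,3.5])

```text
clock: 8.88
tcp_pos: [0.467, 0.2483, 0.1001]
tool_rot: [[0.983, 0.183, -0.005], [0.183, -0.983, -0.002], [-0.006, 0.001, -1.0]]
wrist_force: [-0.7, 0.3, -1.8]
opening: 0.484
finger_force: 30.0
```

```bash
python3 - <<'E'
from h import *
s=bot.state(); c=cam("wrist"); im=bot.camera("wrist"); cv2.imwrite("pics/w4.png",cv2.cvtColor(im,cv2.COLOR_RGB2BGR)); print(s["tcp_pos"].round(4))
for k in blobs(im,(0,0,150),(180,60,255),100)[1]:
    (x,y),r=cv2.minEnclosingCircle(k); print("white",x,y,r,onz(c,(x,y),.08).round(4))
E
```

```text
[0.467  0.2483 0.1001]
white 220.5 308.0 51.50980758666992 [0.4046 0.2631 0.08  ]
white 259.1111145019531 281.5 45.11397933959961 [0.4295 0.2414 0.08  ]
white 36.73786544799805 226.0910186767578 48.661415100097656 [0.4433 0.3819 0.08  ]
white 262.68450927734375 114.10127258300781 37.35150909423828 [0.5336 0.2587 0.08  ]
```

View pics/w4.png

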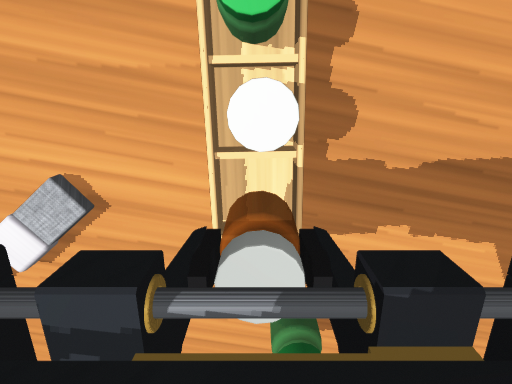

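Request:
arm_command(series=[0,0,0,0.1,0,2,3.5,0,0,0,0.1,0,4,3.5,0,0,0,0.1,0,5.2,3.5,0,0,0,0.1,0,5.9,3.5,0,0,0,0.1,0,5.9,3.5,0,0,0,0.1,0,5.9,3.5,0,0,0,0.1,0,5.9,8.8,0,0,0,0.1,0,5.9,8.8])

```text
clock: 9.6
tcp_pos: [0.4708, 0.2497, 0.0445]
tool_rot: [[0.983, 0.183, 0.001], [0.183, -0.983, 0.0], [0.001, -0.0, -1.0]]
wrist_force: [0.3, -0.3, 0.2]
opening: 0.609
finger_force: 0.0
```

Request:
arm_command(series=[0,0,0,0,0,0,8.8,0,0,0,0,0,0,8.8,0,0,0,0,0,0,8.8,0,0,0,0,0,-2,8.8,0,0,0,0,0,-5,8.8,0,0,0,0,0,-9,8.8,0,0,0,0,0,-13,8.8,0,0,0,0,0,-16,8.8])

```text
clock: 10.27
tcp_pos: [0.4708, 0.2499, 0.2071]
tool_rot: [[0.983, 0.183, 0.003], [0.183, -0.983, 0.001], [0.003, -0.0, -1.0]]
wrist_force: [1.6, 0.4, 0.7]
opening: 0.998
finger_force: 0.0
```

```bash
python3 - <<'E'
from h import *
s=bot.state(); print(s["tcp_pos"].round(4)); c=cam("top"); im=bot.camera("top")
for n,lo,hi in(("white",(0,0,150),(180,70,255)),("green",(55,100,30),(90,255,255))):
  for k in blobs(im,lo,hi,20,(165,160,290,230))[1]: 
    (x,y),r=cv2.minEnclosingCircle(k); print(n,x,y,r,onz(c,(x,y),.08).round(4))
# plate from w1-like pose corners measured at clock 1.43 are refined on a later look
E
```

```text
[0.4708 0.2499 0.2071]
white 169.88461303710938 197.11538696289062 5.235677719116211 [0.518  0.3176 0.08  ]
white 188.5 191.5 3.8079864978790283 [0.5386 0.2475 0.08  ]
green 181.75 176.625 5.427173614501953 [0.5955 0.2735 0.08  ]
green 263.0 168.0 14.4223051071167 [ 0.6253 -0.0346  0.08  ]
green 215.0 161.5 4.272101879119873 [0.6522 0.1475 0.08  ]
```

Request:
arm_command(series=[0,0,0,0.3,3.5,-1,8.8,0,0,0,0.6,7,-2,8.8,0,0,0,0.9,11,-3,8.8,0,0,0,1.2,15,-4,8.8,0,0,0,1.5,19,-4.6,8.8,0,0,0,1.8,22.7,-4.6,8.8,0,0,0,1.8,22.7,-4.6,8.8,0,0,0,1.8,22.7,-4.6,8.8])

```text
clock: 10.98
tcp_pos: [0.5296, 0.0281, 0.2494]
tool_rot: [[0.984, 0.179, -0.0], [0.179, -0.984, 0.0], [-0.0, -0.0, -1.0]]
wrist_force: [-0.3, 1.1, 0.3]
opening: 1.004
finger_force: 0.0
```

```bash
cat > look.py <<'E'
import sys
from h import *
n=sys.argv[1]; s=bot.state(); c=cam("wrist"); im=bot.camera("wrist"); cv2.imwrite(f"pics/{n}.png",cv2.cvtColor(im,cv2.COLOR_RGB2BGR)); np.savez(n+".npz",K=c[0],R=c[1],t=c[2]); print(s["tcp_pos"].round(4))
m,ks=blobs(im,(60,100,60),(85,255,255),3000)
for k in ks:
    e=.02*cv2.arcLength(k,True); print(cv2.contourArea(k),cv2.approxPolyDP(k,e,True)[:,0].tolist())
E
python3 look.py w5; python3 - <<'E'
from h import *
c=cam("top"); im=bot.camera("top")
for k in blobs(im,(0,0,150),(180,70,255),20,(165,170,215,230))[1]:
    (x,y),r=cv2.minEnclosingCircle(k); print("white",x,y,r,onz(c,(x,y),.08).round(4))
E
```

```text
[0.5296 0.0281 0.2494]
7370.5 [[330, 24], [282, 110], [343, 143], [399, 66]]
white 187.88461303710938 210.15383911132812 6.217210292816162 [0.4681 0.2494 0.08  ]
white 185.56185913085938 193.22164916992188 6.320891380310059 [0.5321 0.2586 0.08  ]
```

Request:
arm_command(series=[0,0,0,-0.7,4,0,8.8,0,0,0,-1.5,8,0,8.8,0,0,0,-2.2,12,0,8.8,0,0,0,-2.9,15.7,0,8.8,0,0,0,-2.9,15.7,0,8.8,0,0,0,-2.9,15.7,0,8.8])

```text
clock: 11.58
tcp_pos: [0.5295, -0.1298, 0.2493]
tool_rot: [[0.983, 0.182, -0.001], [0.182, -0.983, 0.001], [-0.0, -0.001, -1.0]]
wrist_force: [0.3, 0.7, -0.4]
opening: 1.0
finger_force: 0.0
```

```bash
python3 look.py w6; python3 -c "
import cv2,numpy as np
a=cv2.imread('pics/w5.png');b=cv2.imread('pics/w6.png');cv2.imwrite('pics/w56.png',cv2.resize(np.hstack([a,b]),(800,300),interpolation=cv2.INTER_AREA))"
```

```text
[ 0.5295 -0.1298  0.2493]
7570.0 [[152, 0], [135, 82], [202, 116], [234, 31], [180, 0]]
```

View pics/w56.png

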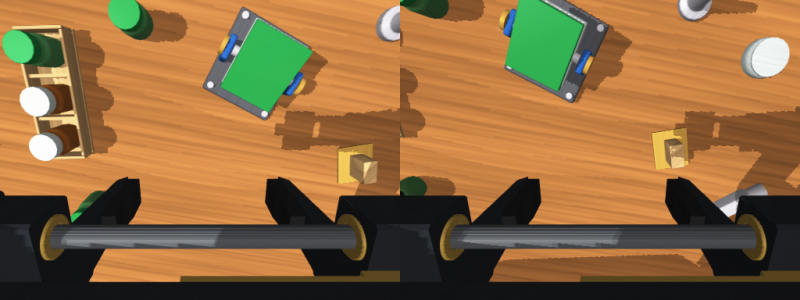

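Both views: crate holds three upright jars; face corners are clear (left view all four, right view far-left clipped); plate is at about (345,190) in w6.

```bash
python3 - <<'E'
from h import *
C=[]
for n in("w5","w6"):
    d=np.load(n+".npz"); C.append((d["K"],d["R"],d["t"]))
Pm=[K@np.c_[R,t] for K,R,t in C]
a=np.array([[282,110],[343,143],[399,66]],float); b=np.array([[135,82],[202,116],[234,31]],float)
X=cv2.triangulatePoints(*Pm,a.T,b.T); X=(X[:3]/X[3]).T; print(X.round(4))
nl,nr,fr=X; print("len y",np.linalg.norm(nl-nr),"x",np.linalg.norm(fr-nr)); cen=(nl+fr)/2; print("centre",cen.round(4))
u=fr-nr; v=nl-nr; n=np.cross(u,v); n/=np.linalg.norm(n); print("n",n.round(3),"tilt",np.degrees(np.arccos(n[2])),"tilt dir yaw",np.degrees(np.arctan2(-n[1],-n[0])),"slope u",np.degrees(np.arctan2(u[2],np.hypot(*u[:2]))),"yaw u",np.degrees(np.arctan2(u[1],u[0])),"yaw v-90",np.degrees(np.arctan2(v[1],v[0]))-90)
# plate
im=cv2.cvtColor(cv2.imread("pics/w6.png"),cv2.COLOR_BGR2RGB)
m,ks=blobs(im,(19,120,120),(30,255,255),300,(300,140,400,240)); print(cv2.cvtColor(im,cv2.COLOR_RGB2HSV)[[175,190,205],[330,330,335]].tolist())
for k in ks:
    r=cv2.minAreaRect(k); P=np.array([onz(C[1],p,.005)[:2] for p in cv2.boxPoints(r)]); e=np.roll(P,-1,0)-P
    print(cv2.boxPoints(r).round(0).tolist(),P.mean(0).round(4),np.linalg.norm(e,axis=1).round(3),np.degrees(np.arctan2(e[:,1],e[:,0])).round(1))
E
```

```text
[[ 0.5969  0.0157  0.0654]
 [ 0.5748 -0.0579  0.0661]
 [ 0.6572 -0.0823  0.095 ]]
len y 0.07691046508132018 x 0.09062535653983768
centre [ 0.627  -0.0333  0.0802]
n [-0.302  0.1    0.948] tilt 18.570150869006657 tilt dir yaw -18.337927357838456 slope u 18.560692105573583 yaw u -16.44305094107325 yaw v-90 -16.675108957411197
[[22, 162, 240], [21, 165, 236], [21, 162, 238]]
[[322.0, 168.0], [366.0, 163.0], [371.0, 212.0], [327.0, 217.0]] [ 0.5066 -0.2558] [0.059 0.071 0.062 0.071] [ -73.  -157.4  107.4   20.1]
```

Request:
arm_command(series=[0,0,-2,-0.9,2.5,2,8.8,0,0,-4,-1.8,5,4,8.8,0,0,-6,-2.7,7.5,6,8.8,0,0,-8,-3.7,10,8,8.8,0,0,-9.5,-4.6,12.1,10,8.8,0,0,-9.5,-4.6,12.1,12,8.8,0,0,-9.5,-4.6,12.1,12,8.8,0,0,-9.5,-4.6,12.1,12,8.8])

```text
clock: 12.3
tcp_pos: [0.5064, -0.2545, 0.1287]
tool_rot: [[0.939, 0.345, -0.002], [0.345, -0.939, 0.003], [-0.001, -0.003, -1.0]]
wrist_force: [0.3, 0.8, 0.7]
opening: 1.0
finger_force: 0.0
```

```bash
python3 look.py w7; python3 - <<'E'
from h import *
d=np.load("w7.npz"); c=(d["K"],d["R"],d["t"]); print(bot.state()["tool_rot"].round(3).tolist())
im=cv2.cvtColor(cv2.imread("pics/w7.png"),cv2.COLOR_BGR2RGB)
for k in blobs(im,(19,120,60),(30,255,255),300,(150,60,370,240))[1]:
    r=cv2.minAreaRect(k); P=np.array([onz(c,p,.005)[:2] for p in cv2.boxPoints(r)]); e=np.roll(P,-1,0)-P
    print(cv2.boxPoints(r).round(0).tolist(),P.mean(0).round(4),np.linalg.norm(e,axis=1).round(3),np.degrees(np.arctan2(e[:,1],e[:,0])).round(1))
E
```

```text
[ 0.5064 -0.2545  0.1287]
[[0.939, 0.345, -0.0], [0.345, -0.939, 0.001], [0.0, -0.001, -1.0]]
[[230.0, 146.0], [294.0, 146.0], [294.0, 216.0], [230.0, 216.0]] [ 0.507  -0.2565] [0.058 0.069 0.063 0.069] [ -69.8 -157.9  110.3   18.5]
```

View pics/w7.png

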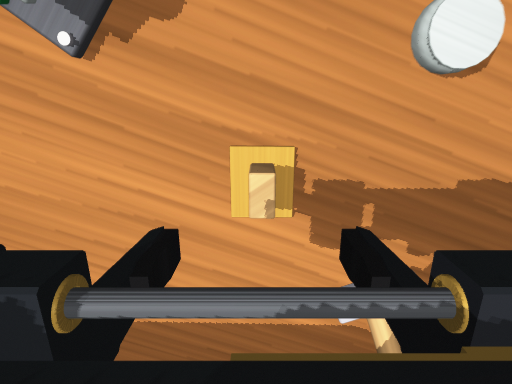

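Handle at (262,190) in the view, squared to the tool; plate centre is 2 mm off.

Request:
arm_command(series=[0,0,0,0,0.2,3,6,0,0,0,0,0.2,6,5,0,0,0,0,0.2,9,5,0,0,0,0,0.2,11,5,0,0,0,0,0.2,11.8,5,0,0,0,0,0.2,11.8,4,0,0,0,0,0.2,11.8,1.5,0,0,0,0,0.2,11.8,1.5], grip_force=45)

```text
clock: 13.02
tcp_pos: [0.509, -0.2598, 0.014]
tool_rot: [[0.939, 0.344, 0.003], [0.344, -0.939, -0.002], [0.002, 0.003, -1.0]]
wrist_force: [0.6, 0.3, 0.3]
opening: 0.417
finger_force: 0.0
```

Request:
arm_command(series=[0,0,0,0,0,0,1.5,0,0,0,0,0,0,1.5,0,0,0,0,0,0,1.5,0,0,0,0,0,0,1.5,0,0,0,0,0,0,1.5,0,0,0,0,0,0,1.5])

```text
clock: 13.52
tcp_pos: [0.508, -0.2593, 0.0132]
tool_rot: [[0.939, 0.343, 0.002], [0.343, -0.939, -0.001], [0.001, 0.001, -1.0]]
wrist_force: [-1.2, 2.9, 7.6]
opening: 0.245
finger_force: 45.0
```

Request:
arm_command(series=[0,0,0,0,0,-1.5,1.5,0,0,0,0,0,-4,1.5,0,0,0,0,0,-7,1.5,0,0,0,0,0,-10,1.5,0,0,0,0,0,-13,1.5,0,0,0,0,0,-15,1.5,0,0,0,0,0,-15,1.5,0,0,0,0,0,-15,1.5])

```text
clock: 14.18
tcp_pos: [0.5077, -0.2596, 0.1625]
tool_rot: [[0.939, 0.343, 0.002], [0.343, -0.939, -0.002], [0.001, 0.002, -1.0]]
wrist_force: [-0.6, -0.6, -2.4]
opening: 0.247
finger_force: 45.0
```

```bash
cat > plan.py <<'E'
import sys
from h import *
from scipy.spatial.transform import Rotation as Ro
off=float(sys.argv[1])/1000
s=bot.state(); R=s["tool_rot"]; p=s["tcp_pos"]
yaw,t=np.radians(-16.5),np.radians(18.5)
xh=np.array([np.cos(yaw),np.sin(yaw),0]); z=np.array([0,0,1.])
x=np.cos(t)*xh+np.sin(t)*z; n=-np.sin(t)*xh+np.cos(t)*z
T=np.c_[x,np.cross(-n,x),-n]; F=np.array([.627,-.0335,.0815])
tgt=F+n*(.0132+off)
print("tcp",p.round(4),"face-frame offset x,y(tool),gap mm",((T.T@(p-F))*1000*[1,1,-1]-[0,0,13.2]).round(1))
print("rotvec deg",np.degrees(Ro.from_matrix(R.T@T).as_rotvec()).round(2),"shift cm",(R.T@(tgt-p)*100).round(2), "wf·n",round(float(s["wrist_force"]@n),2),"wf",s["wrist_force"].round(1),"ft",s["ft_torque"].round(2),"clock",s["clock"])
E
python3 plan.py 45
```

```text
tcp [ 0.5077 -0.2596  0.1625] face-frame offset x,y(tool),gap mm [-21.9 250.7  79.5]
rotvec deg [-5.79 17.75 36.23] shift cm [ 17.47 -18.26   2.56] wf·n -2.16 wf [-0.6 -0.6 -2.4] ft [-0.01 -0.02 -0.03] clock 14.1833
```

Request:
arm_command(series=[-0.8,2.5,5.2,2.5,-2.6,-0.5,1.5,-1.7,5.1,10.4,5,-5.2,-0.5,1.5,-2.5,7.6,15.5,7.5,-7.8,-0.5,1.5,-3.3,10.1,20.7,10,-10.4,0,1.5,-4.1,12.7,25.9,12.5,-13,0.5,1.5,-5,15.2,31.1,15,-15.6,1.5,1.5,-5.8,17.8,36.2,17.5,-18.3,2.6,1.5,-5.8,17.8,36.2,17.5,-18.3,2.6,1.5])

```text
clock: 14.85
tcp_pos: [0.6058, -0.0212, 0.13]
tool_rot: [[0.911, -0.284, 0.297], [-0.272, -0.959, -0.085], [0.309, -0.004, -0.951]]
wrist_force: [-1.0, 1.3, -3.4]
opening: 0.244
finger_force: 45.0
```

Request:
arm_command(series=[0,0,0,0,0,0,1.5,0,0,0,0,0,0,1.5])

```text
clock: 15.02
tcp_pos: [0.6076, -0.0269, 0.1336]
tool_rot: [[0.912, -0.281, 0.299], [-0.267, -0.96, -0.088], [0.312, -0.0, -0.95]]
wrist_force: [0.5, -0.7, -2.2]
opening: 0.247
finger_force: 45.0
```

```bash
python3 plan.py 5; python3 look.py w8; python3 - <<'E'
from h import *
a=bot.camera("scene"); cv2.imwrite("pics/s2.png",cv2.cvtColor(np.hstack([cv2.resize(a[160:290,170:370],(600,390),interpolation=cv2.INTER_CUBIC)]),cv2.COLOR_RGB2BGR))
E
python3 -c "
import cv2,numpy as np
a=cv2.imread('pics/s2.png');b=cv2.imread('pics/w8.png');cv2.imwrite('pics/c8.png',np.hstack([cv2.resize(a,(400,300)),cv2.resize(b,(400,300))]))"
```

```text
tcp [ 0.6076 -0.0269  0.1336] face-frame offset x,y(tool),gap mm [-2.9 -0.8 42.7]
rotvec deg [-0.07  0.32  0.16] shift cm [0.31 0.09 3.77] wf·n -2.29 wf [ 0.5 -0.7 -2.2] ft [ 0.1   0.22 -0.05] clock 15.0167
[ 0.6076 -0.0269  0.1336]
4251.0 [[205, 141], [207, 177], [313, 177], [312, 241], [319, 141]]
3013.5 [[43, 80], [39, 100], [51, 116], [84, 130], [109, 120], [112, 99], [101, 111], [102, 88], [79, 73], [56, 70]]
```

View pics/c8.png

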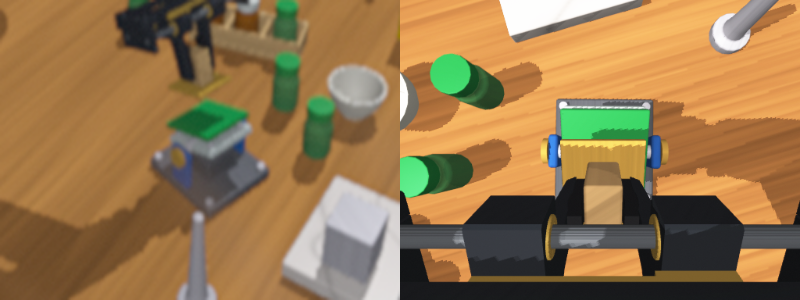

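Wrist view: plate square above the face; the green's far edge is visible at (205–319,141). I'll cast it onto the face plane to check centring.

```bash
python3 - <<'E'
from h import *
d=np.load("w8.npz"); c=(d["K"],d["R"],d["t"])
yaw,t=np.radians(-16.5),np.radians(18.5)
xh=np.array([np.cos(yaw),np.sin(yaw),0]); z=np.array([0,0,1.])
x=np.cos(t)*xh+np.sin(t)*z; n=-np.sin(t)*xh+np.cos(t)*z; y=np.cross(n,x); F=np.array([.627,-.0335,.0815])
for p in[(205,141),(319,141)]:
    o,dd=ray(c,p); q=o+dd*((F-o)@n)/(dd@n); print(((q-F)@x*1000).round(1),((q-F)@y*1000).round(1))
# plate far top edge in the image, plate plane 42.7+5 above face
m=cv2.inRange(cv2.cvtColor(cv2.imread("pics/w8.png"),cv2.COLOR_BGR2HSV),(19,120,60),(30,255,255)); m[:150]=0; m[230:]=0
r=np.where((m[:,200:320]>0).sum(1)>60)[0]; cs=np.where(m[r[0]+2]>0)[0]; cs=cs[(cs>190)&(cs<330)]
for p in[(cs.min(),r[0]),(cs.max(),r[0])]:
    o,dd=ray(c,p); q=o+dd*((F+.0477*n-o)@n)/(dd@n); print("plate",p,((q-F)@x*1000).round(1),((q-F)@y*1000).round(1))
E
```

```text
44.9 37.8
45.2 -39.6
plate (np.int64(205), np.int64(178)) 31.8 30.0
plate (np.int64(314), np.int64(178)) 32.0 -28.7
```

Request:
arm_command(series=[0,0.2,0.1,0.1,0.1,1,1.5,0,0.3,0.1,0.3,0.1,2,1.5,0,0.3,0.1,0.3,0.1,2.8,1.5,0,0.3,0.1,0.3,0.1,3.3,1.5,0,0.3,0.1,0.3,0.1,3.3,1.5,0,0.3,0.1,0.3,0.1,3.3,1.5,0,0.3,0.1,0.3,0.1,3.3,1.5])

```text
clock: 15.7
tcp_pos: [0.6215, -0.0319, 0.1054]
tool_rot: [[0.908, -0.285, 0.308], [-0.27, -0.959, -0.09], [0.321, -0.002, -0.947]]
wrist_force: [0.8, 1.1, -1.7]
opening: 0.242
finger_force: 45.0
```

```bash
python3 plan.py 0
```

```text
tcp [ 0.6215 -0.0319  0.1054] face-frame offset x,y(tool),gap mm [ 2.1  0.1 11.3]
rotvec deg [-0.07 -0.21 -0.08] shift cm [-0.22 -0.01  1.13] wf·n -1.76 wf [ 0.8  1.1 -1.7] ft [0.1  0.21 0.01] clock 15.7
```

Request:
arm_command(series=[0,0,0,-0.1,0,0.2,1.5,0,0,0,-0.1,0,0.4,1.5,0,0,0,-0.1,0,0.6,1.5,0,0,0,-0.1,0,0.7,1.5,0,0,0,-0.1,0,0.8,1.5,0,0,0,-0.1,0,0.8,1.5,0,0,0,-0.1,0,0.8,1.5])

```text
clock: 16.28
tcp_pos: [0.6229, -0.0323, 0.0974]
tool_rot: [[0.908, -0.285, 0.308], [-0.27, -0.959, -0.09], [0.321, -0.002, -0.947]]
wrist_force: [0.0, -0.2, -2.0]
opening: 0.244
finger_force: 45.0
```

```bash
python3 plan.py 0
```

```text
tcp [ 0.6229 -0.0323  0.0974] face-frame offset x,y(tool),gap mm [1.  0.  3.2]
rotvec deg [-0.08 -0.2  -0.09] shift cm [-0.1  -0.    0.32] wf·n -1.9 wf [ 0.  -0.2 -2. ] ft [0.09 0.29 0.07] clock 16.2833
```

Request:
arm_command(series=[0,0,0,0,0,0.1,1.5,0,0,0,0,0,0.2,1.5,0,0,0,0,0,0.2,1.5,0,0,0,0,0,0.2,1.5])

```text
clock: 16.62
tcp_pos: [0.6237, -0.0325, 0.0957]
tool_rot: [[0.908, -0.285, 0.308], [-0.27, -0.959, -0.09], [0.321, -0.002, -0.947]]
wrist_force: [0.0, 0.4, -0.6]
opening: 0.245
finger_force: 45.0
```

```bash
python3 plan.py 0
```

```text
tcp [ 0.6237 -0.0325  0.0957] face-frame offset x,y(tool),gap mm [1.2 0.  1.4]
rotvec deg [-0.08 -0.22 -0.08] shift cm [-0.12 -0.    0.14] wf·n -0.52 wf [ 0.   0.4 -0.6] ft [ 0.06  0.26 -0.05] clock 16.6167
```

Request:
arm_command(series=[0,0,0,0,0,0.1,1.5,0,0,0,0,0,0.2,1.5,0,0,0,0,0,0.2,1.5,0,0,0,0,0,0.2,1.5])

```text
clock: 16.95
tcp_pos: [0.6243, -0.0327, 0.0938]
tool_rot: [[0.908, -0.285, 0.308], [-0.27, -0.959, -0.09], [0.321, -0.002, -0.947]]
wrist_force: [-2.3, 0.5, 1.0]
opening: 0.248
finger_force: 45.0
```

```bash
python3 plan.py 0
```

```text
tcp [ 0.6243 -0.0327  0.0938] face-frame offset x,y(tool),gap mm [ 1.2  0.  -0.6]
rotvec deg [-0.08 -0.22 -0.09] shift cm [-0.12 -0.   -0.06] wf·n 1.67 wf [-2.3  0.5  1. ] ft [ 0.07  0.32 -0.04] clock 16.95
```

Request:
arm_command(series=[0,0,0,0,0,0.1,1.5,0,0,0,0,0,0.1,1.5,0,0,0,0,0,0.1,1.5])

```text
clock: 17.2
tcp_pos: [0.6246, -0.0328, 0.0929]
tool_rot: [[0.908, -0.285, 0.308], [-0.27, -0.959, -0.09], [0.321, -0.002, -0.947]]
wrist_force: [-1.4, 0.8, 2.6]
opening: 0.246
finger_force: 45.0
```

```bash
python3 plan.py 0
```

```text
tcp [ 0.6246 -0.0328  0.0929] face-frame offset x,y(tool),gap mm [ 1.2 -0.  -1.6]
rotvec deg [-0.08 -0.22 -0.08] shift cm [-0.12  0.   -0.16] wf·n 2.98 wf [-1.4  0.8  2.6] ft [ 0.03  0.28 -0.08] clock 17.2
```

Request:
arm_command(series=[0,0,0,0,0,0.1,1.5,0,0,0,0,0,0.2,1.5,0,0,0,0,0,0.2,1.5,0,0,0,0,0,0.2,1.5,0,0,0,0,0,0.2,1.5,0,0,0,0,0,0.2,1.5])

```text
clock: 17.7
tcp_pos: [0.6252, -0.033, 0.091]
tool_rot: [[0.908, -0.285, 0.308], [-0.27, -0.959, -0.09], [0.321, -0.002, -0.947]]
wrist_force: [-2.6, 1.8, 4.0]
opening: 0.241
finger_force: 45.0
```

```bash
python3 plan.py 0; python3 look.py w9; python3 plan.py 0; python3 - <<'E'
from h import *
a=bot.camera("scene"); b=cv2.imread("pics/w9.png"); a=cv2.cvtColor(a[160:290,170:370],cv2.COLOR_RGB2BGR)
cv2.imwrite("pics/c9.png",np.hstack([cv2.resize(a,(400,300),interpolation=cv2.INTER_CUBIC),cv2.resize(b,(400,300))]))
E
```

```text
tcp [ 0.6252 -0.033   0.091 ] face-frame offset x,y(tool),gap mm [ 1.2 -0.  -3.6]
rotvec deg [-0.08 -0.22 -0.09] shift cm [-0.12  0.   -0.36] wf·n 4.72 wf [-2.6  1.8  4. ] ft [0.11 0.31 0.02] clock 17.7
[ 0.6252 -0.033   0.091 ]
4561.0 [[190, 159], [198, 256], [206, 177], [313, 177], [321, 255], [329, 158]]
3595.5 [[1, 76], [0, 129], [44, 145], [63, 140], [45, 140], [64, 116], [60, 92], [30, 74]]
tcp [ 0.6252 -0.033   0.091 ] face-frame offset x,y(tool),gap mm [ 1.3  0.  -3.6]
rotvec deg [-0.08 -0.23 -0.09] shift cm [-0.13 -0.   -0.36] wf·n 5.27 wf [-2.7  3.3  4.4] ft [ 0.12  0.27 -0.01] clock 17.75
```

View pics/c9.png

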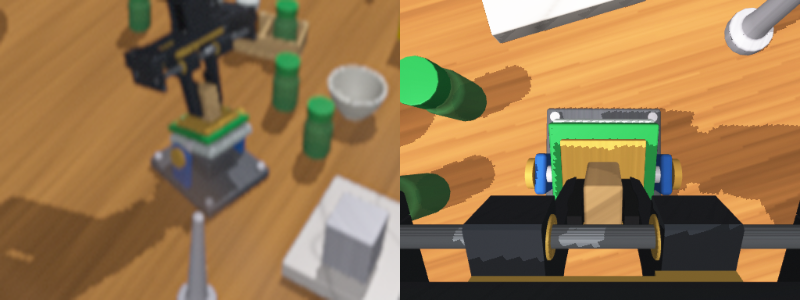

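Pressed with about 7 N over the free baseline, roughly 5 mm in. The plate is centred with even margins, and the small moment change suggests full contact rather than an edge. Handing in.

```bash
python3 -c "
from workcell import bot
print(bot.hand_in())"
```

```text
the job is handed in; nothing more can be done
None
```

I handed the job in at about 18 s with both amber jars upright in the crate's free cells and the plate still gripped, flush and centred on the green face, pushed in about 5 mm at about 7 N (both estimated from wrist force); no verdict was returned.

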